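Comb the cake sticks into rows

ROBOT

A 7-joint arm with a two-finger parallel gripper is mounted at the origin on the work surface. World frame = base frame: x ahead of the robot, y to its left, z up, the work surface at z = 0. Lengths are in m, angles in rad, forces in N, time in s.
With the tool pointing down it reaches from about 0.35 to 0.775 m from the base axis. Payload 3.1 kg.
Tool frame: the origin (TCP) lies on the centre line of the jaws, within the pads' length; the fingertips stand 22 mm ahead of it and the grasp point (between the pads) lies 3 mm ahead of it (env.finger_overhang is the distance from the TCP to the fingertips, in m); z points along the fingers, y is the line along which they close (so a half turn about z gives the same grasp; the last joint's range is limited). The gripper opens to 85 mm and grips with 20 to 120 N. Pads are 22 mm wide; open, the fingers measure 114 mm over their backs; the gripper's body (76 mm by 85 mm) begins 54 mm behind the grasp point. The pads swing forward as they close: fully open they stand 13 mm farther back than shut.
Start: joints at [1.16, 0.311, 0.014, 1.512, -0.004, 1.319, -0.027], TCP at [0.198, -0.513, 0.253] pointing down, gripper open.
Joint ranges: [-2.7, 2.7], [-0.3, 1.91], [-1.27, 1.3], [0.12, 2.57], [-1.44, 4.58], [0.2, 2.03], [-3.05, 3.05]. Speed limits (rad/s): [2.79, 2.79, 3.14, 3.14, 3.14, 3.14, 3.14].

INTERFACE

Orientations are given as a 3x3 rotation matrix whose columns are the frame's x, y, z axes.
In Python, from workcell import env, cam, workorder gives the robot as it stands (env), with the cameras (cam) and the job (workorder).
- The arm moves only by the shell command python3 jog.py 'ROWS' [OPENING]. ROWS is a JSON list of rows, 1 to 20 of them, each of 6 numbers: dx, dy, dz in m, then a rotation vector rx, ry, rz in rad; each row is the pose to reach, as a shift and turn from the pose commanded when the command began, along the tool's axes at that moment; what a row does not reach only later rows make up. A row lasts 1/12 s, in which the tool goes at most 0.0417 m and 0.125 rad, less where a joint would pass 70% of its speed; a pose out of reach is approached as far as the arm can. OPENING is the opening from 0.0 (shut) to 1.0 (fully open), set as the command begins (- or left out keeps the last). The fingers move at their own pace and stop on an object; the grip force is fixed at half the most. Time passes only in rows, so rows that do not move let the fingers close. It prints the time, the measured TCP pose, the force, the opening and the grip force at its end.
- env.get_obs(): the state, without advancing time (a new reading comes with each control period).
- cam.capture(name): name is "side" or "top"; returns a dict with "img" (480x640x3 uint8, red, green, blue), "vfov" (degrees; the focal length in pixels is half the picture's height over the tangent of half this angle, whatever the lens; pixels are square), "cx", "cy" (the principal point, pixels), "pose" (4x4, takes a point from camera to world coordinates). Camera axes: x right, y down, z forward; pixel columns grow to the right and rows downward; lengths in m; the calibration is good to about 2 mm. A picture is of the moment at which its call begins. There is no depth.
- workorder.close_job(): hands the job in; it is judged then, once.
The state is a dict: "time": time; "q": joint angles; "joint_velocities": joint speeds; "joint_efforts": joint torques, N m; "tool_pos": TCP position; "tool_rot": TCP orientation; "contact_force": force on the tool from outside, world axes, zero at the start; "torque": the same for the moment, N m; "gripper_width": opening from 0.0 (shut) to 1.0 (fully open); "grasp_force": force on a finger pad.
Only numpy, scipy, OpenCV 4.12 (cv2) and the standard library are available. Lean on these libraries where they do the work, as an engineer would, in place of code of your own. Each camera call takes 0.05 s, during which the arm holds its last target. There are 200 camera calls.

TASK

Take the rake from its rest and, with the rake, comb the scattered wooden sticks in both bays of the white tray to the left against the stop wall, so that each bay holds one neat row of its three sticks lying flat, parallel and close together against the stop. Then put the rake back in its rest, leaning as it was, and let go. Do not touch the sticks with the gripper, do not strike the rail over the tray, and leave the crock, jar and bowl where they are.

Things in the scene. Friction and masses are not known exactly. Their poses are not given: they have to be found in the camera images.
- tray: Fixed white tray; origin central, on the table; its x points to the robot's left, z up. Floor 5 mm thick. Two bays: y = 3 to 126 mm (near the robot) and -126 to -3 (far). The left wall is the stop, inner face at x = 95 mm. Stop, side walls and the divider (y = 0) are 20 mm high; the open right end has an 8 mm sill at x = -114. No stick starts farther back than x = -76 or with its centre past 54.
- rail: Fixed steel utensil rail over the tray, 14 mm thick, along the tray's y, axis at x = -12, z = 235 mm in the tray's frame, which is also this body's frame; 12 mm posts at y = +-149. An upright gripper holding the rake would strike it before a row is packed; one leaning back along the rake's handle passes behind and under it.
- rake: Loose comb rake, 140 g. Origin midway along its tooth tips, z up, +x the pushing face. Steel head 100 mm wide (y), 6 thick, 28 high; 9 teeth, no stick passes between. Red handle 16 mm wide (y), 14 thick, rigid on the head, leaning back to -x, 35 deg from vertical with the teeth level; it ends at x = -92, z = 149 mm.
- rake_grip (a point): Point on the axis of the rake's handle to grip, at (-71.7, 0, 120.4) mm in the rake's frame, with the rake's axes. The handle's two flat sides, 16 mm apart along y, are free here; the handle ends 35 mm farther up its axis.
- rest: Fixed black rest of the rake. Origin on the table below the place of the tooth tips; x to the robot's left. Base 120 mm wide, 5 thick, x = -105 to 25; front lip 12 mm high, near face at x = 10. A grey sloped bar at x = -45, z = 67, 50 mm wide, carries the handle's underside. The rake starts here, its origin within 7 mm of (0, 0, 5) mm, axes along the rest's.
- crock: Bystander: steel utensil crock, 100 mm across, 130 mm high, with spatulas reaching 240 mm; origin under its centre.
- jar: Bystander: spice jar with red cap, 52 mm across, 100 mm high; origin under its centre.
- bowl: Bystander: small steel bowl, 130 mm across, 50 mm high; origin under its centre.
- stick1: Loose square wooden cake-support stick, 12 x 12 x 100 mm, 15 g, long axis its own y, origin at the centre of its underside. Starts askew (up to 16 deg from the tray's y) on the floor of the tray's near (+y) bay; sticks do not lie on one another.
- stick2: Loose square wooden cake-support stick, 12 x 12 x 100 mm, 15 g, long axis its own y, origin at the centre of its underside. Starts askew (up to 16 deg from the tray's y) on the floor of the tray's near (+y) bay; sticks do not lie on one another.
- stick3: Loose square wooden cake-support stick, 12 x 12 x 100 mm, 15 g, long axis its own y, origin at the centre of its underside. Starts askew (up to 16 deg from the tray's y) on the floor of the tray's near (+y) bay; sticks do not lie on one another.
- stick4: Loose square wooden cake-support stick, 12 x 12 x 100 mm, 15 g, long axis its own y, origin at the centre of its underside. Starts askew (up to 16 deg from the tray's y) on the floor of the tray's far (-y) bay; sticks do not lie on one another.
- stick5: Loose square wooden cake-support stick, 12 x 12 x 100 mm, 15 g, long axis its own y, origin at the centre of its underside. Starts askew (up to 16 deg from the tray's y) on the floor of the tray's far (-y) bay; sticks do not lie on one another.
- stick6: Loose square wooden cake-support stick, 12 x 12 x 100 mm, 15 g, long axis its own y, origin at the centre of its underside. Starts askew (up to 16 deg from the tray's y) on the floor of the tray's far (-y) bay; sticks do not lie on one another.

How it is judged:
On the way, in this order (a step that is already met when the one before it is completed fails the run):
1. the rake is held in the fingers and lifted clear of its rest (height (world z) of rake above 0.03 m and contact force between the fingers and rake above 2 N), for 0.2 s.
2. with the rake still off its rest, all six sticks lie in close parallel rows against the stop (angle between the y axis of each of stick1, stick2, stick3, stick4, stick5, stick6 and the y axis of tray, either way round below 0.1 rad and x of stick1 in the frame of tray between 0.055 and 0.096 m and z of each of stick1, stick2, stick3, stick4, stick5, stick6 in the frame of tray below 0.009 m and angle between each of stick1, stick2, stick3, stick4, stick5, stick6's own z axis and vertical below 0.15 rad and y of each of stick1, stick2, stick3 in the frame of tray above 0 m and x of stick2 in the frame of tray between 0.055 and 0.096 m and x of stick3 in the frame of tray between 0.055 and 0.096 m and x of stick4 in the frame of tray between 0.055 and 0.096 m and y of each of stick4, stick5, stick6 in the frame of tray below 0 m and x of stick5 in the frame of tray between 0.055 and 0.096 m and x of stick6 in the frame of tray between 0.055 and 0.096 m and horizontal distance between rake and rest above 0.08 m), for 0.2 s.
At the end, for the whole second after the job is handed in: Each bay's three sticks lie flat, within 0.10 rad of the tray's y, centres within 40 mm of the stop's face (packed tight, the last is at 30). The rake stands released in its rest: origin within 20 mm of the rest's, under 10 mm high, within 0.12 rad of level, 0.2 rad of its heading. All still (angle between the y axis of each of stick1, stick2, stick3, stick4, stick5, stick6 and the y axis of tray, either way round below 0.1 rad and x of stick1 in the frame of tray between 0.055 and 0.096 m and z of each of stick1, stick2, stick3, stick4, stick5, stick6 in the frame of tray below 0.009 m and angle between each of stick1, stick2, stick3, stick4, stick5, stick6's own z axis and vertical below 0.15 rad and y of each of stick1, stick2, stick3 in the frame of tray above 0 m and x of stick2 in the frame of tray between 0.055 and 0.096 m and x of stick3 in the frame of tray between 0.055 and 0.096 m and x of stick4 in the frame of tray between 0.055 and 0.096 m and y of each of stick4, stick5, stick6 in the frame of tray below 0 m and x of stick5 in the frame of tray between 0.055 and 0.096 m and x of stick6 in the frame of tray between 0.055 and 0.096 m and horizontal distance between rake and rest below 0.02 m and height (world z) of rake below 0.01 m and angle between rake's own z axis and vertical below 0.12 rad and angle between the y axis of rake and the y axis of rest, either way round below 0.2 rad and linear speed of each of stick1, stick2, stick3, stick4, stick5, stick6, rake below 0.02 m/s); the robot touches nothing.
It fails at once if the gripper or arm touches a stick (over 0.3 N) (contact force between any of the fingers, the arm and stick1 above 0.3 N or contact force between any of the fingers, the arm and stick2 above 0.3 N or contact force between any of the fingers, the arm and stick3 above 0.3 N or contact force between any of the fingers, the arm and stick4 above 0.3 N or contact force between any of the fingers, the arm and stick5 above 0.3 N or contact force between any of the fingers, the arm and stick6 above 0.3 N).
It fails at once if the robot or rake strikes the rail (over 5 N) (contact force between any of the fingers, the arm, rake and rail above 5 N).
It fails at once if a bystander is moved more than 20 mm (distance of any of crock, jar, bowl from where it was at the start of the episode above 0.02 m).
It also fails if it takes over 58 s, if anything falls off the work surface, if the arm or the gripper's body presses on something with over 40 N, if the wrist force passes 120 N, or if a joint passes its speed limit or range.

## Working session

There is one attempt and no reset: what is moved stays moved. The work goes in short steps, Python scripts to look and compute and a shell command to move; the robot and the scene stay as the last step left them, time stands still between calls to the robot, and variables do not carry over. Pictures are saved under pics/ and viewed, at most 10 in all, crops included, and the job is handed in when it is done.

```bash
ls; mkdir -p pics; python3 - <<'E'
from workcell import env, cam, workorder
import cv2,numpy as np
for n in("top","side"):
    c=cam.capture(n); cv2.imwrite(f"pics/{n}0.png",c["img"][...,::-1]); print(n,c["vfov"],c["cx"],c["cy"],np.round(c["pose"],4).tolist())
o=env.get_obs(); print(o["time"],o["tool_pos"],np.round(o["tool_rot"],3).tolist(),env.finger_overhang)
E
```

```text
jog.py
pics
workcell.py
top 45.06135197255194 319.47240035000584 237.38542833472343 [[0.0221, -0.9918, 0.1257, 0.4287], [-0.9996, -0.0242, -0.0148, 0.0548], [0.0177, -0.1253, -0.992, 1.5127], [0.0, 0.0, 0.0, 1.0]]
side 48.830580217532656 313.86126703683686 235.75252841264427 [[-0.9817, -0.1585, 0.1055, 0.4835], [-0.1897, 0.7654, -0.615, 0.6931], [0.0167, -0.6238, -0.7814, 0.9181], [0.0, 0.0, 0.0, 1.0]]
0.1 [ 0.19804732 -0.51246063  0.25232854] [[0.933, 0.361, -0.001], [0.361, -0.933, 0.002], [-0.0, -0.002, -1.0]] 0.022
```

View pics/top0.png

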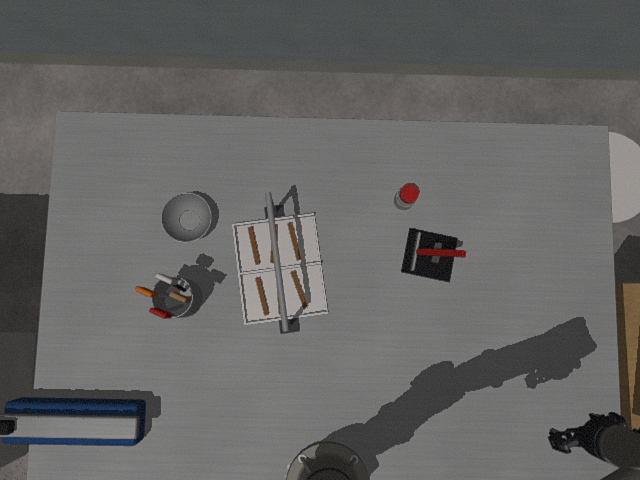

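View pics/side0.png

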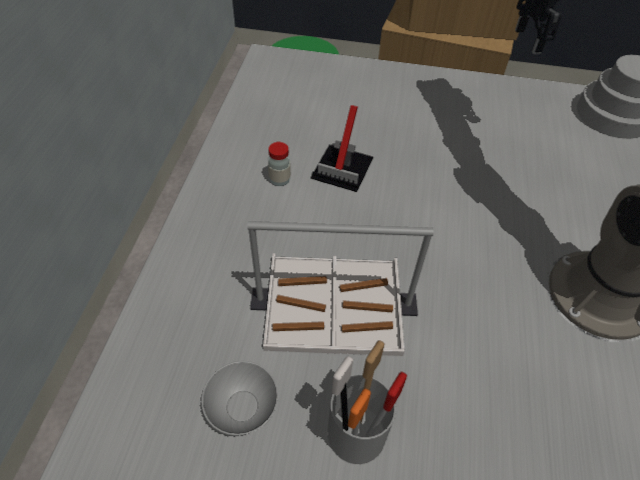

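The top view shows the tray with corners near (233,224), (315,213), (328,313) and (245,324), and the rail crossing it. The rake is in its black rest around (430,255), with the red handle from (417,252) to (466,254). In the side view there are three sticks in each bay, and the rake head is near (337,175).

```bash
cat > h.py <<'E'
from workcell import env, cam, workorder
import cv2,numpy as np
def ray(c,uv):
    f=240/np.tan(np.radians(c["vfov"])/2); P=c["pose"]
    uv=np.atleast_2d(np.asarray(uv,float))
    d=np.c_[(uv-[c["cx"],c["cy"]])/f,np.ones(len(uv))]@P[:3,:3].T
    return P[:3,3],d
def onz(c,uv,z):
    o,d=ray(c,uv); return o+d*((z-o[2])/d[:,2])[:,None]
def proj(c,p):
    f=240/np.tan(np.radians(c["vfov"])/2); P=c["pose"]
    q=(np.atleast_2d(p)-P[:3,3])@P[:3,:3]; return q[:,:2]/q[:,2:]*f+[c["cx"],c["cy"]]
def brown(img):
    h=cv2.cvtColor(img,cv2.COLOR_RGB2HSV)
    return cv2.inRange(h,(5,100,50),(16,255,200))
def red(img):
    h=cv2.cvtColor(img,cv2.COLOR_RGB2HSV)
    return cv2.inRange(h,(0,170,60),(4,255,255))|cv2.inRange(h,(174,170,60),(180,255,255))
def blobs(m,a=40):
    return [k for k in cv2.findContours(m,0,2)[0] if cv2.contourArea(k)>a]
E
python3 - <<'E'
from h import *
for n in("top","side"):
    c=cam.capture(n); im=c["img"]; print(n)
    r=((slice(180,340),slice(225,340)) if n=="top" else (slice(250,360),slice(255,412)))
    w=np.zeros((480,640),np.uint8); w[r]=(im[r].min(2)>150)*255
    w=cv2.morphologyEx(w,3,np.ones((5,5)))
    k=max(blobs(w),key=cv2.contourArea); hull=cv2.convexHull(k)
    q=cv2.approxPolyDP(hull,6,True)[:,0]; print("tray",q.tolist(),np.round(onz(c,q,.02),4).tolist(),np.round(onz(c,q,0),4)[:,:2].tolist())
    for k in blobs(brown(im)&(cv2.rectangle(np.zeros((480,640),np.uint8),(r[1].start,r[0].start),(r[1].stop,r[0].stop),255,-1)),25):
        b=cv2.boxPoints(cv2.minAreaRect(k)); print("stick",np.round(onz(c,b.mean(0),.011)[0,:2],3),cv2.minAreaRect(k))
    for k in blobs(red(im)): print("red",cv2.minAreaRect(k),np.round(cv2.boxPoints(cv2.minAreaRect(k)),1).tolist())
    s=((220,290,395,475) if n=="top" else (100,200,290,390))
    t=((180,340,225,340) if n=="top" else (215,365,240,440))
    for nm,s in(("rest",s),("tray",t)):
        a=im[s[0]:s[1],s[2]:s[3]]; cv2.imwrite(f"pics/{n}_{nm}.png",cv2.resize(a,None,fx=4,fy=4,interpolation=2)[...,::-1])
a=[cv2.imread(f"pics/{n}_{m}.png") for n in("top","side") for m in("rest",)]
W=max(x.shape[1] for x in a); cv2.imwrite("pics/rests.png",np.hstack([cv2.copyMakeBorder(x,0,400-x.shape[0],0,0,0) for x in a]))
E
```

```text
top
tray [[267, 219], [280, 319], [244, 324], [232, 224]] [[0.6628, 0.1704, 0.02], [0.4055, 0.1286, 0.02], [0.3909, 0.2198, 0.02], [0.6474, 0.2608, 0.02]] [[0.666, 0.1719], [0.4052, 0.1296], [0.3903, 0.222], [0.6503, 0.2636]]
stick [0.464 0.178] ((261.5294189453125, 295.6176452636719), (37.83555603027344, 4.123105049133301), 75.96376037597656)
stick [0.484 0.084] ((298.4379577636719, 288.7043762207031), (36.99368667602539, 4.100916862487793), 70.01689147949219)
stick [0.595 0.204] ((253.32362365722656, 245.03713989257812), (37.081886291503906, 4.223214626312256), 78.11134338378906)
stick [0.609 0.1  ] ((293.6764831542969, 240.7058868408203), (37.107948303222656, 3.8805696964263916), 75.96376037597656)
red ((157.77584838867188, 312.3103332519531), (16.89827537536621, 4.828078746795654), 21.801406860351562) [[149.0, 311.3999938964844], [150.8000030517578, 306.8999938964844], [166.5, 313.20001220703125], [164.6999969482422, 317.70001220703125]]
red ((440.5082702636719, 252.26815795898438), (47.21989440917969, 6.99553918838501), 2.0454084873199463) [[416.79998779296875, 254.8999938964843
[... 1193 characters left out ...]
48486328125, 280.586181640625), (7.164086818695068, 48.152061462402344), 86.633544921875)
red ((394.40802001953125, 391.3857421875), (10.567852973937988, 40.691680908203125), 29.357751846313477) [[379.79998779296875, 406.5], [399.79998779296875, 371.1000061035156], [409.0, 376.20001220703125], [389.0, 411.70001220703125]]
red ((278.0, 150.5), (17.0, 18.0), 90.0) [[269.0, 142.0], [287.0, 142.0], [287.0, 159.0], [269.0, 159.0]]
red ((345.9117736816406, 137.35296630859375), (7.276068687438965, 64.27194213867188), 14.03624439239502) [[334.6000061035156, 167.60000610351562], [350.20001220703125, 105.30000305175781], [357.20001220703125, 107.0999984741211], [341.6000061035156, 169.39999389648438]]
```

View pics/rests.png

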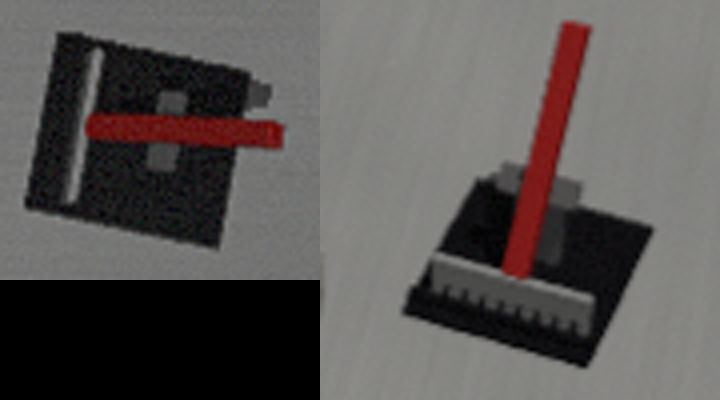

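View pics/side_tray.png

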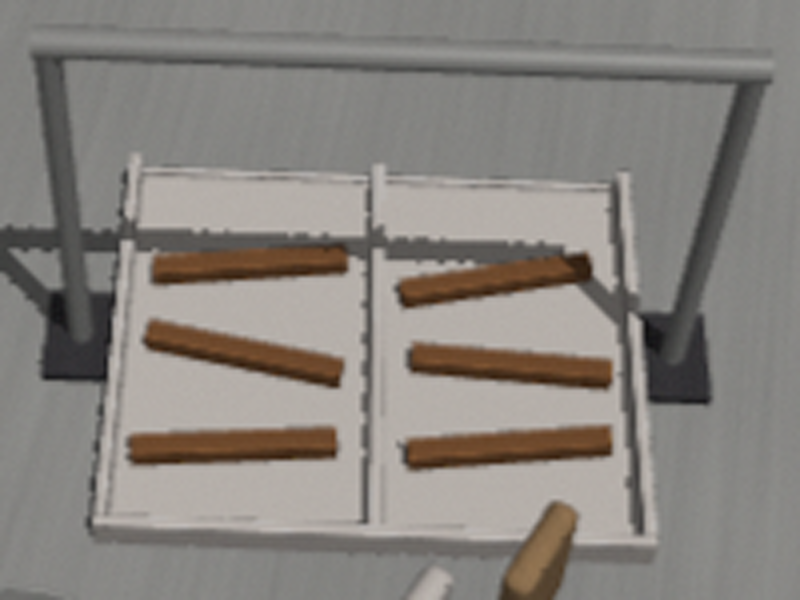

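The crops show the rest's base corners and the head's top edge, from (97,50) to (70,203) in the top crop. All six sticks lie clear of the stop, and the tray's axes are visible. Next I compute the frames.

```bash
cat >> h.py <<'E'
from scipy.spatial.transform import Rotation as Ro
def goto(p,R):
    """shift + rotvec in tool axes from measured pose to TCP pose"""
    o=env.get_obs(); A=np.array(o["tool_rot"])
    d=A.T@(np.array(p)-o["tool_pos"]); r=Ro.from_matrix(A.T@R).as_rotvec()
    print("t",round(o["time"],2),"d",np.round(d,4).tolist(),"r",np.round(r,3).tolist(),"rows",round(max(np.linalg.norm(d)/.0417,np.linalg.norm(r)/.125),1))
def frame(az):  # x axis at azimuth az
    return Ro.from_euler('z',az).as_matrix()
E
python3 - <<'E'
from h import *
c=cam.capture("top"); s=cam.capture("side")
off=np.array([395,220])
b=onz(c,np.array([[57,32],[248,72],[218,247],[25,208]])/4+off,.005); 
print("base",np.round(b[:,:2],4).tolist(),[np.round(np.linalg.norm(b[i]-b[i-1]),4) for i in range(4)])
off2=np.array([290,100])
sb=onz(s,(np.array([[480,182],[653,228],[587,367],[403,312]])-[320,0])/4+off2,.005); print("sbase",np.round(sb[:,:2],4).tolist())
B=b[:,:2]; xd=(B[0]+B[3]-B[1]-B[2]); az=np.arctan2(xd[1],xd[0]); yd=(B[3]+B[2]-B[0]-B[1]); print("az rest",az,np.arctan2(yd[1],yd[0])-np.pi/2)
xh=np.array([np.cos(az),np.sin(az)]); print("rest origin", B.mean(0)+.040*xh, " side:",sb[:,:2].mean(0)+.04*xh)
h=onz(c,np.array([[97,50],[70,203]])/4+off,.033)[:,:2]; v=h[1]-h[0]; print("head",h,np.linalg.norm(v),"az",np.arctan2(v[1],v[0])-np.pi/2)
print("head c",h.mean(0))
h2=onz(s,(np.array([[433,257],[594,298]])-[320,0])/4+off2,.033)[:,:2]; v=h2[1]-h2[0]; print("side head",h2.mean(0),np.linalg.norm(v),np.arctan2(v[1],v[0])-np.pi/2)
# handle end: top view far end mid, triangulate with side
def tri(u1,u2):
    o1,d1=ray(c,u1);o2,d2=ray(s,u2);d1,d2=d1[0],d2[0]
    A=np.c_[d1,-d2]; t=np.linalg.lstsq(A,o2-o1,rcond=None)[0]; a,b_=o1+d1*t[0],o2+d2*t[1]; return (a+b_)/2,np.linalg.norm(a-b_)
print("handle end",tri([465,253.5],[353.7,105.7]))
# tray
st=np.array([[.3909,.2197],[.6469,.2608]]); sill=onz(c,[[315,213],[328,313]],.010)[:,:2]; print("sill",sill,"stop-sill",np.linalg.norm(sill.mean(0)-st.mean(0)), "az sill",np.arctan2(*(sill[0]-sill[1])[::-1]), np.arctan2(*(st[1]-st[0])[::-1]))
# post feet
f=onz(s,np.array([[75,340],[675,362]])/4+[240,215],.003)[:,:2]; print("feet",f,f.mean(0))
E
```

```text
base [[0.6505, -0.2041], [0.627, -0.3305], [0.5112, -0.31], [0.5338, -0.1835]] [np.float64(0.1185), np.float64(0.1285), np.float64(0.1175), np.float64(0.1285)]
sbase [[0.6224, -0.3242], [0.5086, -0.3046], [0.5325, -0.1772], [0.6481, -0.1996]]
az rest 1.3905586123356681 1.3952485183760377
rest origin [ 0.58779827 -0.21767706]  side: [ 0.58507194 -0.21203068]
head [[ 0.63525617 -0.22533202]
 [ 0.53572111 -0.20799925]] 0.10103292460630454 az 1.3983878203955697
head c [ 0.58548864 -0.21666564]
side head [ 0.58457741 -0.21408652] 0.10065495675582745 1.4264536046659604
handle end (array([ 0.57094145, -0.3131447 ,  0.146715  ]), np.float64(0.0012431462862835068))
sill [[0.68351565 0.04555714]
 [0.42332123 0.00603337]] stop-sill 0.2172150073173349 az sill 0.15074851194810415 0.15918844110120542
feet [[0.68441785 0.15811732]
 [0.38614985 0.11045902]] [0.53528385 0.13428817]
```

```bash
cat >> h.py <<'E'
RAKE=np.array([.5855,-.2155,.005]); RAZ=1.40
REST=np.array([.5862,-.2155,.005]); SAZ=1.393
TRAY=np.array([.5345,.1430,0]); TAZ=np.pi/2+.157
S,C=np.sin(np.radians(35)),np.cos(np.radians(35))
def tool(org,az):
    """TCP pose holding the rake whose origin is org, heading az"""
    F=frame(az); R=F@np.c_[[C,0,S],[0,-1,0],[S,0,-C]]
    return org+F@[-.0717,0,.1204]-.003*R[:,2],R
E
python3 - <<'E'
from h import *
p,R=tool(RAKE,RAZ); print(p,R.round(3).tolist())
goto(p-.09*R[:,2],R)
E
```

```text
[ 0.57302089 -0.28785244  0.12785746] [[0.139, 0.985, 0.097], [0.807, -0.17, 0.565], [0.574, 0.0, -0.819]]
t 0.3 d [0.4042, -0.0304, 0.0513] r [0.314, 0.555, -0.998] rows 9.8
```

```bash
python3 jog.py '[[0.404,-0.030,0.0,0.314,0.555,-0.998],[0.404,-0.030,0.0,0.314,0.555,-0.998],[0.404,-0.030,0.0,0.314,0.555,-0.998],[0.404,-0.030,0.0,0.314,0.555,-0.998],[0.404,-0.030,0.0,0.314,0.555,-0.998],[0.404,-0.030,0.0,0.314,0.555,-0.998],[0.404,-0.030,0.0,0.314,0.555,-0.998],[0.404,-0.030,0.0,0.314,0.555,-0.998],[0.404,-0.030,0.0,0.314,0.555,-0.998],[0.404,-0.030,0.0,0.314,0.555,-0.998],[0.404,-0.030,0.0,0.314,0.555,-0.998],[0.404,-0.030,0.0,0.314,0.555,-0.998],[0.404,-0.030,0.0,0.314,0.555,-0.998]]' 1.0
python3 - <<'E'
from h import *
p,R=tool(RAKE,RAZ); goto(p-.09*R[:,2],R); print(np.round(env.get_obs()["q"],2))
E
```

```text
time: 1.38
tool_pos: [0.5639, -0.3399, 0.2527]
tool_rot: [[0.14, 0.985, 0.097], [0.808, -0.17, 0.564], [0.572, -0.001, -0.82]]
contact_force: [-0.5, -0.1, -0.2]
gripper_width: 1.0
grasp_force: 0.0
t 1.38 d [-0.0282, 0.0002, 0.0426] r [-0.0, 0.001, -0.001] rows 1.2
[ 0.91  0.82 -0.35  0.88 -0.29  1.75  0.45]
```

```bash
python3 jog.py '[[-0.028,0,0.043,0,0,0],[-0.028,0,0.043,0,0,0],[-0.028,0,0.063,0,0,0],[-0.028,0,0.063,0,0,0]]' 
python3 - <<'E'
from h import *
p,R=tool(RAKE,RAZ); goto(p,R)
a=cam.capture("top")["img"][210:300,390:500]; b=cam.capture("side")["img"][70:190,290:400]
cv2.imwrite("pics/pre.png",np.hstack([cv2.resize(x,(400,400),interpolation=2) for x in(a,b)])[...,::-1])
E
```

```text
time: 1.72
tool_pos: [0.5639, -0.3249, 0.183]
tool_rot: [[0.143, 0.985, 0.092], [0.805, -0.17, 0.568], [0.576, -0.007, -0.818]]
contact_force: [-0.0, 1.3, -1.2]
gripper_width: 1.0
grasp_force: 0.0
t 1.72 d [-0.0006, 0.0031, 0.067] r [-0.006, -0.003, -0.004] rows 1.6
```

View pics/pre.png

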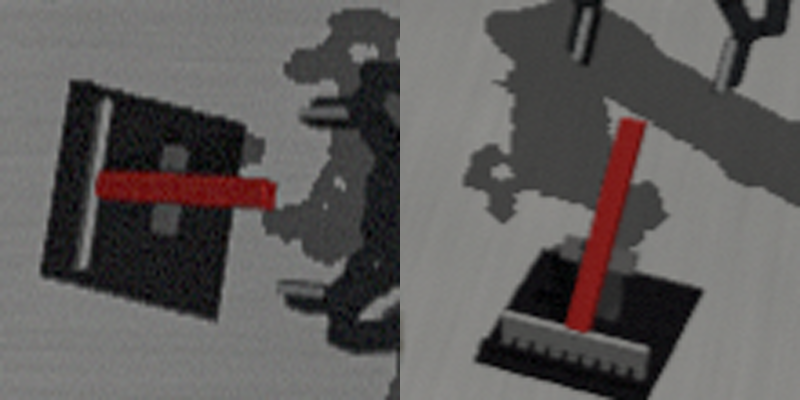

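The open fingers straddle the handle in both views, so I go in and close.

```bash
python3 jog.py '[[0,0.003,0.03,-0.006,-0.003,-0.004],[0,0.003,0.05,-0.006,-0.003,-0.004],[0,0.003,0.067,-0.006,-0.003,-0.004],[0,0.003,0.067,-0.006,-0.003,-0.004],[0,0.003,0.067,-0.006,-0.003,-0.004]]' 
python3 - <<'E'
from h import *
p,R=tool(RAKE,RAZ); goto(p,R)
E
```

```text
time: 2.23
tool_pos: [0.5762, -0.2897, 0.132]
tool_rot: [[0.135, 0.985, 0.104], [0.81, -0.17, 0.561], [0.57, 0.009, -0.821]]
contact_force: [0.4, -1.1, 1.0]
gripper_width: 0.998
grasp_force: 0.0
t 2.23 d [-0.0013, -0.0035, 0.0041] r [0.007, 0.004, 0.005] rows 0.1
```

```bash
python3 jog.py '[[0,0,0,0,0,0],[0,0,0,0,0,0],[0,0,0,0,0,0]]' 
python3 - <<'E'
from h import *
p,R=tool(RAKE,RAZ); goto(p,R)
E
```

```text
time: 2.48
tool_pos: [0.5765, -0.2908, 0.1322]
tool_rot: [[0.135, 0.985, 0.106], [0.811, -0.172, 0.559], [0.569, 0.01, -0.822]]
contact_force: [-0.3, -0.1, -0.1]
gripper_width: 1.002
grasp_force: 0.0
t 2.48 d [-0.0005, -0.004, 0.0048] r [0.009, 0.005, 0.004] rows 0.2
```

```bash
python3 jog.py '[[-0.0005,-0.004,0.005,0.009,0.005,0.004],[-0.0005,-0.004,0.005,0.009,0.005,0.004],[-0.0005,-0.004,0.005,0.009,0.005,0.004]]'
python3 jog.py '[[0,0,0,0,0,0],[0,0,0,0,0,0],[0,0,0,0,0,0],[0,0,0,0,0,0],[0,0,0,0,0,0],[0,0,0,0,0,0],[0,0,0,0,0,0],[0,0,0,0,0,0],[0,0,0,0,0,0],[0,0,0,0,0,0]]' 0.0
python3 - <<'E'
from h import *
p,R=tool(RAKE,RAZ); goto(p,R)
E
```

```text
time: 2.73
tool_pos: [0.5722, -0.2859, 0.1259]
tool_rot: [[0.139, 0.986, 0.094], [0.806, -0.168, 0.567], [0.575, -0.003, -0.818]]
contact_force: [1.2, -0.0, -1.4]
gripper_width: 0.996
grasp_force: 0.0
time: 3.57
tool_pos: [0.5729, -0.286, 0.1265]
tool_rot: [[0.138, 0.986, 0.096], [0.806, -0.168, 0.567], [0.575, -0.001, -0.818]]
contact_force: [1.4, -0.6, 0.3]
gripper_width: 0.179
grasp_force: 58.3
t 3.57 d [-0.0007, 0.0004, -0.0021] r [-0.002, -0.002, 0.001] rows 0.1
```

```bash
cat >> h.py <<'E'
GP=np.array([.5729,-.2860,.1265]); GR=tool(RAKE,RAZ)[1]@Ro.from_rotvec([.002,.002,-.001]).as_matrix()
RR=frame(RAZ).T@GR; RP=frame(RAZ).T@(GP-RAKE)
def hold(xt,yt,zt):
    """TCP pose putting rake origin at tray coords, heading with tray"""
    F=frame(TAZ); return TRAY+F@np.array([xt,yt,zt])+F@RP,F@RR
def where():
    o=env.get_obs(); R=np.array(o["tool_rot"])@RR.T; F=frame(TAZ)
    w=np.array(o["tool_pos"])-R@RP; print("rake in tray",np.round(F.T@(w-TRAY),4),"rot",np.round(Ro.from_matrix(F.T@R).as_rotvec(),3),"world",w.round(4),"f",np.round(F.T@o["contact_force"],1),"grip",round(float(o["grasp_force"]),1))
def far(): pass
E
python3 jog.py '[[0.023,0,-0.033,0,0,0],[0.046,0,-0.065,0,0,0],[0.046,0,-0.065,0,0,0],[0.046,0,-0.065,0,0,0],[0.046,0,-0.065,0,0,0],[0.046,0,-0.065,0,0,0]]'
python3 - <<'E'
from h import *
where(); goto(*hold(-.093,.0645,.06))
E
```

```text
time: 4.07
tool_pos: [0.5715, -0.2857, 0.2037]
tool_rot: [[0.141, 0.986, 0.092], [0.806, -0.168, 0.568], [0.575, -0.006, -0.818]]
contact_force: [-1.1, 0.1, -1.7]
gripper_width: 0.178
grasp_force: 58.6
rake in tray [-0.3614  0.0076  0.0822] rot [ 0.005 -0.001 -0.328] world [ 0.5835 -0.2151  0.0822] f [ 0.3  1.1 -1.7] grip 58.6
t 4.07 d [0.1828, -0.1173, 0.1566] r [0.184, -0.001, -0.271] rows 6.4
```

```bash
python3 jog.py '[[0.183,-0.117,0.157,0.184,0,-0.271],[0.183,-0.117,0.157,0.184,0,-0.271],[0.183,-0.117,0.157,0.184,0,-0.271],[0.183,-0.117,0.157,0.184,0,-0.271],[0.183,-0.117,0.157,0.184,0,-0.271],[0.183,-0.117,0.157,0.184,0,-0.271],[0.183,-0.117,0.157,0.184,0,-0.271],[0.183,-0.117,0.157,0.184,0,-0.271],[0.183,-0.117,0.157,0.184,0,-0.271],[0.183,-0.117,0.157,0.184,0,-0.271],[0.183,-0.117,0.157,0.184,0,-0.271]]'
python3 - <<'E'
from h import *
where(); goto(*hold(-.093,.0645,.02))
a=cam.capture("top")["img"][180:340,220:380]; b=cam.capture("side")["img"][200:360,240:420]
cv2.imwrite("pics/entry.png",np.hstack([cv2.resize(x,(400,400),interpolation=2) for x in(a,b)])[...,::-1])
E
```

```text
time: 4.98
tool_pos: [0.4981, -0.0316, 0.1821]
tool_rot: [[-0.128, 0.988, -0.087], [0.809, 0.155, 0.568], [0.574, 0.002, -0.819]]
contact_force: [0.4, 0.5, -1.4]
gripper_width: 0.179
grasp_force: 58.8
rake in tray [-0.0953  0.0621  0.0605] rot [-0.003  0.001 -0.004] world [0.4881 0.0392 0.0605] f [ 0.4 -0.5 -1.4] grip 58.8
t 4.98 d [-0.0215, -0.0018, 0.0344] r [0.005, 0.001, -0.001] rows 1.0
```

View pics/entry.png

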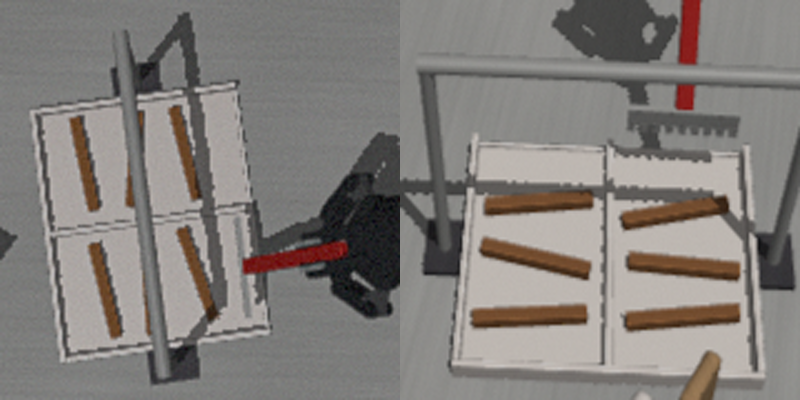

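The rake hangs over the near bay's open end, with the head at about (242,265) in the left crop, parallel to the tray and centred between the walls. I lower it.

```bash
python3 jog.py '[[-0.0115,-0.0018,0.0172,0.005,0,0],[-0.0215,-0.0018,0.0344,0.005,0,0],[-0.0265,-0.0018,0.0414,0.005,0,0],[-0.0265,-0.0018,0.0414,0.005,0,0],[-0.0265,-0.0018,0.0414,0.005,0,0],[-0.0265,-0.0018,0.0414,0.005,0,0]]'
python3 - <<'E'
from h import *
where(); goto(*hold(-.093,.0645,.0075)); goto(*hold(.050,.0645,.0075))
E
```

```text
time: 5.58
tool_pos: [0.4967, -0.0279, 0.1347]
tool_rot: [[-0.131, 0.987, -0.091], [0.808, 0.16, 0.567], [0.575, 0.001, -0.818]]
contact_force: [-0.2, -1.5, -1.7]
gripper_width: 0.178
grasp_force: 58.8
rake in tray [-0.0914  0.0635  0.0131] rot [-0.002  0.001  0.002] world [0.486  0.0428 0.0131] f [-1.4  0.4 -1.7] grip 58.8
t 5.58 d [-0.0047, -0.0009, 0.0037] r [0.001, 0.001, 0.003] rows 0.1
t 5.58 d [0.1124, -0.0003, 0.0858] r [0.001, 0.001, 0.003] rows 3.4
```

```bash
python3 jog.py '[[-0.0034,-0.0009,0.0046,0,0,0.002],[-0.0034,-0.0009,0.0046,0,0,0.002],[0.0023,-0.0009,0.0086,0,0,0.002],[0.0080,-0.0009,0.0126,0,0,0.002],[0.0137,-0.0009,0.0166,0,0,0.002],[0.0194,-0.0009,0.0206,0,0,0.002],[0.0251,-0.0009,0.0246,0,0,0.002],[0.0308,-0.0009,0.0286,0,0,0.002],[0.0365,-0.0009,0.0326,0,0,0.002],[0.0422,-0.0009,0.0366,0,0,0.002],[0.0479,-0.0009,0.0406,0,0,0.002],[0.0536,-0.0009,0.0446,0,0,0.002],[0.0593,-0.0009,0.0486,0,0,0.002],[0.0650,-0.0009,0.0526,0,0,0.002],[0.0707,-0.0009,0.0566,0,0,0.002],[0.0764,-0.0009,0.0606,0,0,0.002],[0.0821,-0.0009,0.0646,0,0,0.002],[0.0878,-0.0009,0.0686,0,0,0.002]]'
python3 - <<'E'
from h import *
where(); goto(*hold(.050,.0645,.0075))
a=cam.capture("top")["img"][180:340,220:380]; b=cam.capture("side")["img"][200:360,240:420]
cv2.imwrite("pics/mid.png",np.hstack([cv2.resize(x,(400,400),interpolation=2) for x in(a,b)])[...,::-1])
E
```

```text
time: 7.08
tool_pos: [0.4769, 0.0827, 0.1281]
tool_rot: [[-0.129, 0.987, -0.093], [0.808, 0.159, 0.567], [0.575, -0.002, -0.818]]
contact_force: [-0.0, -0.0, -1.5]
gripper_width: 0.179
grasp_force: 58.9
rake in tray [0.021  0.0661 0.0065] rot [0.001 0.001 0.001] world [0.4659 0.1534 0.0065] f [-0.   0.  -1.5] grip 58.9
t 7.08 d [0.0242, 0.0015, 0.0159] r [-0.001, 0.001, 0.0] rows 0.7
```

View pics/mid.png

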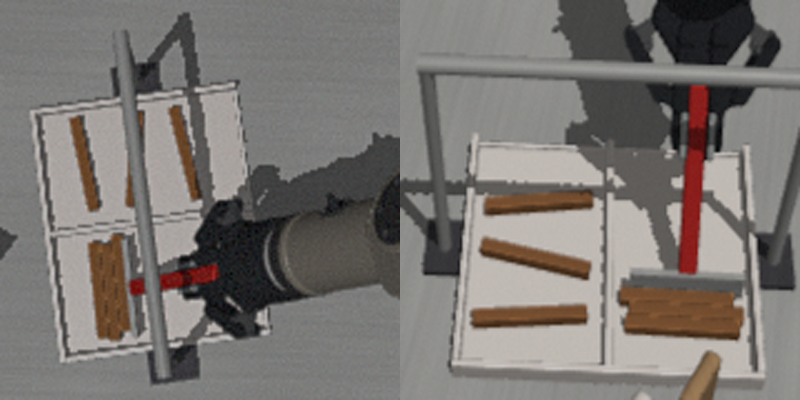

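All three near sticks are flat and gathered against the rake, around (108,285) in the left crop, about 35 mm short of the stop. I push on until it meets resistance.

```bash
python3 jog.py '[[0.0049,0.001,0.0034,0,0,0],[0.0098,0.001,0.0068,0,0,0],[0.0147,0.001,0.0102,0,0,0],[0.0196,0.001,0.0136,0,0,0],[0.0245,0.001,0.0164,0,0,0],[0.0260,0.001,0.0173,0,0,0],[0.0260,0.001,0.0173,0,0,0],[0.0260,0.001,0.0173,0,0,0]]'
python3 - <<'E'
from h import *
where()
E
python3 jog.py '[[0.0008,0,0.0006,0,0,0],[0.0016,0,0.0011,0,0,0],[0.0016,0,0.0011,0,0,0],[0.0016,0,0.0011,0,0,0]]'
python3 - <<'E'
from h import *
where()
E
```

```text
time: 7.85
tool_pos: [0.4731, 0.1131, 0.1289]
tool_rot: [[-0.129, 0.987, -0.093], [0.808, 0.159, 0.567], [0.575, -0.002, -0.818]]
contact_force: [0.1, -0.1, -1.5]
gripper_width: 0.179
grasp_force: 58.8
rake in tray [0.0516 0.0651 0.0074] rot [0.001 0.001 0.001] world [0.4621 0.1838 0.0074] f [-0.2 -0.1 -1.5] grip 58.8
time: 8.18
tool_pos: [0.4728, 0.1148, 0.1289]
tool_rot: [[-0.129, 0.987, -0.093], [0.808, 0.159, 0.567], [0.575, -0.002, -0.818]]
contact_force: [0.3, -0.5, -2.2]
gripper_width: 0.179
grasp_force: 58.8
rake in tray [0.0533 0.0651 0.0073] rot [0.001 0.001 0.001] world [0.4619 0.1855 0.0073] f [-0.6 -0.2 -2.2] grip 58.8
```

```bash
python3 jog.py '[[0.0008,0,0.0006,0,0,0],[0.0016,0,0.0011,0,0,0],[0.0016,0,0.0011,0,0,0],[0.0016,0,0.0011,0,0,0]]'
python3 - <<'E'
from h import *
where()
a=cam.capture("top")["img"][180:340,220:380]; b=cam.capture("side")["img"][200:360,240:420]
cv2.imwrite("pics/near.png",np.hstack([cv2.resize(x,(400,400),interpolation=2) for x in(a,b)])[...,::-1])
E
```

```text
time: 8.52
tool_pos: [0.4725, 0.1169, 0.1289]
tool_rot: [[-0.129, 0.987, -0.093], [0.808, 0.159, 0.567], [0.575, -0.002, -0.818]]
contact_force: [0.1, -0.4, -2.2]
gripper_width: 0.18
grasp_force: 58.9
rake in tray [0.0554 0.0651 0.0074] rot [0.001 0.001 0.001] world [0.4616 0.1876 0.0074] f [-0.4 -0.1 -2.2] grip 58.9
```

View pics/near.png

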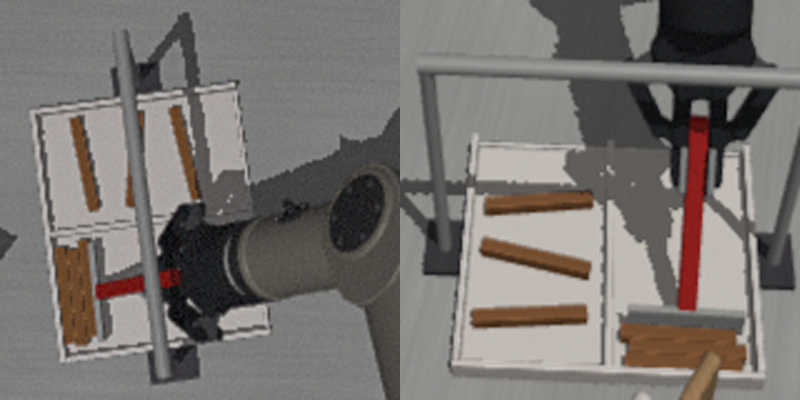

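The near row is almost at the stop, with the last stick against the rake and no force yet. I continue in small steps.

```bash
for i in 1; do python3 jog.py '[[0.0008,0,0.0006,0,0,0],[0.0016,0,0.0011,0,0,0],[0.0016,0,0.0011,0,0,0],[0.0016,0,0.0011,0,0,0]]' | grep force; python3 jog.py '[[0.0008,0,0.0006,0,0,0],[0.0012,0,0.0008,0,0,0],[0.0012,0,0.0008,0,0,0]]' | grep force; done
python3 - <<'E'
from h import *
where()
E
```

```text
contact_force: [0.1, -3.8, 1.0]
grasp_force: 58.9
contact_force: [1.6, -4.4, 0.3]
grasp_force: 59.3
rake in tray [0.0571 0.064  0.0072] rot [-0.001  0.003 -0.   ] world [0.4624 0.1894 0.0072] f [-4.6 -0.9  0.3] grip 59.3
```

```bash
python3 jog.py '[[-0.004,0,-0.003,0,0,0],[-0.012,0,-0.009,0,0,0],[-0.032,0,-0.023,0,0,0],[-0.052,0,-0.037,0,0,0],[-0.072,0,-0.051,0,0,0],[-0.092,0,-0.065,0,0,0],[-0.112,0,-0.079,0,0,0],[-0.121,0,-0.085,0,0,0],[-0.0985,0,-0.118,0,0,0],[-0.0985,0,-0.118,0,0,0],[-0.0985,0,-0.118,0,0,0],[-0.0985,0,-0.118,0,0,0]]'
python3 - <<'E'
from h import *
where(); goto(*hold(-.092,-.0645,.045)); goto(*hold(-.092,-.0645,.0085))
E
```

```text
time: 10.2
tool_pos: [0.495, -0.0253, 0.1689]
tool_rot: [[-0.13, 0.987, -0.095], [0.807, 0.161, 0.568], [0.576, -0.003, -0.818]]
contact_force: [0.1, -1.1, -1.1]
gripper_width: 0.179
grasp_force: 58.9
rake in tray [-0.0884  0.0652  0.0474] rot [ 0.001 -0.     0.003] world [0.4839 0.0454 0.0474] f [-1.2  0.  -1.1] grip 58.9
t 10.2 d [-0.0045, 0.1294, -0.0007] r [-0.003, -0.0, 0.001] rows 3.1
t 10.2 d [-0.0255, 0.1294, 0.0292] r [-0.003, -0.0, 0.001] rows 3.2
```

```bash
python3 jog.py '[[-0.002,0.035,0,-0.003,0,0],[-0.0045,0.07,0,-0.003,0,0],[-0.0045,0.105,0,-0.003,0,0],[-0.0045,0.1294,0,-0.003,0,0],[-0.0045,0.1294,0,-0.003,0,0],[-0.0045,0.1294,0,-0.003,0,0],[-0.015,0.1294,0.015,-0.003,0,0],[-0.0255,0.1294,0.0285,-0.003,0,0],[-0.0255,0.1294,0.0285,-0.003,0,0],[-0.0255,0.1294,0.0285,-0.003,0,0],[-0.0255,0.1294,0.0285,-0.003,0,0]]'
python3 - <<'E'
from h import *
where(); goto(*hold(-.092,-.0645,.0075))
E
```

```text
time: 11.12
tool_pos: [0.6231, -0.0102, 0.1311]
tool_rot: [[-0.129, 0.988, -0.091], [0.808, 0.158, 0.568], [0.575, -0.001, -0.818]]
contact_force: [-0.3, 0.2, -2.2]
gripper_width: 0.181
grasp_force: 59.5
rake in tray [-0.0935 -0.0641  0.0096] rot [-0.     0.    -0.001] world [0.6124 0.0606 0.0096] f [ 0.3  0.3 -2.2] grip 59.5
t 11.12 d [0.0, 0.0005, 0.0026] r [0.001, 0.0, -0.0] rows 0.1
```

Next I push the far bay the same way.

```bash
python3 jog.py '[[0,0,0.0022,0,0,0],[0.0057,0,0.0062,0,0,0],[0.0114,0,0.0102,0,0,0],[0.0171,0,0.0142,0,0,0],[0.0228,0,0.0182,0,0,0],[0.0285,0,0.0222,0,0,0],[0.0342,0,0.0262,0,0,0],[0.0399,0,0.0302,0,0,0],[0.0456,0,0.0342,0,0,0],[0.0513,0,0.0382,0,0,0],[0.0570,0,0.0422,0,0,0],[0.0627,0,0.0462,0,0,0],[0.0684,0,0.0502,0,0,0],[0.0741,0,0.0542,0,0,0],[0.0798,0,0.0582,0,0,0],[0.0855,0,0.0622,0,0,0],[0.0912,0,0.0662,0,0,0],[0.0912,0,0.0662,0,0,0],[0.0912,0,0.0662,0,0,0]]'
python3 - <<'E'
from h import *
where(); goto(*hold(.050,-.0645,.0075))
E
```

```text
time: 12.7
tool_pos: [0.6059, 0.1019, 0.1291]
tool_rot: [[-0.13, 0.987, -0.091], [0.808, 0.159, 0.568], [0.575, 0.0, -0.818]]
contact_force: [-0.4, -0.3, -1.4]
gripper_width: 0.179
grasp_force: 59.4
rake in tray [ 0.0198 -0.0647  0.0075] rot [-0.001  0.     0.   ] world [0.5953 0.1727 0.0075] f [-0.3  0.5 -1.4] grip 59.4
t 12.7 d [0.0246, -0.0, 0.0174] r [0.001, 0.0, 0.001] rows 0.7
```

```bash
python3 jog.py '[[0.0049,0,0.0034,0,0,0],[0.0098,0,0.0068,0,0,0],[0.0147,0,0.0102,0,0,0],[0.0196,0,0.0136,0,0,0],[0.0245,0,0.0172,0,0,0],[0.0270,0,0.0190,0,0,0],[0.0286,0,0.0201,0,0,0],[0.0286,0,0.0201,0,0,0],[0.0286,0,0.0201,0,0,0]]' | grep contact
python3 jog.py '[[0.0008,0,0.0006,0,0,0],[0.0012,0,0.0009,0,0,0],[0.0012,0,0.0009,0,0,0]]' | grep contact
python3 - <<'E'
from h import *
where()
E
```

```text
contact_force: [0.2, 0.5, -1.2]
contact_force: [-0.2, 0.1, -2.0]
rake in tray [ 0.0553 -0.065   0.0073] rot [-0.001  0.001 -0.001] world [0.59   0.2078 0.0073] f [ 0.1  0.1 -2. ] grip 59.5
```

```bash
python3 jog.py '[[0.0008,0,0.0006,0,0,0],[0.0016,0,0.0011,0,0,0],[0.0016,0,0.0011,0,0,0],[0.0016,0,0.0011,0,0,0]]' | grep contact
python3 jog.py '[[0.0008,0,0.0006,0,0,0],[0.0010,0,0.0007,0,0,0],[0.0010,0,0.0007,0,0,0]]' | grep contact
python3 - <<'E'
from h import *
where()
E
```

```text
contact_force: [0.3, -1.2, -1.4]
contact_force: [0.4, -3.9, 0.6]
rake in tray [ 0.057  -0.0654  0.007 ] rot [-0.002  0.003 -0.002] world [0.5902 0.2095 0.007 ] f [-3.9  0.2  0.6] grip 59.9
```

```bash
python3 jog.py '[[-0.004,0,-0.003,0,0,0],[-0.012,0,-0.009,0,0,0],[-0.032,0,-0.023,0,0,0],[-0.052,0,-0.037,0,0,0],[-0.072,0,-0.051,0,0,0],[-0.092,0,-0.065,0,0,0],[-0.112,0,-0.079,0,0,0],[-0.121,0,-0.085,0,0,0],[-0.087,0,-0.134,0,0,0],[-0.087,0,-0.134,0,0,0],[-0.087,0,-0.134,0,0,0],[-0.087,0,-0.134,0,0,0]]'
python3 - <<'E'
from h import *
where()
up=GP+[0,0,.08]; goto(up,GR)
a=cam.capture("top")["img"][180:340,220:380]; b=cam.capture("side")["img"][200:360,240:420]
cv2.imwrite("pics/both.png",np.hstack([cv2.resize(x,(400,400),interpolation=2) for x in(a,b)])[...,::-1])
E
```

```text
time: 15.28
tool_pos: [0.6239, -0.0049, 0.1902]
tool_rot: [[-0.132, 0.987, -0.089], [0.807, 0.159, 0.568], [0.575, 0.004, -0.818]]
contact_force: [-0.5, -0.4, -2.2]
gripper_width: 0.183
grasp_force: 59.5
rake in tray [-0.0885 -0.0661  0.0687] rot [-0.005  0.     0.001] world [0.6137 0.0659 0.0687] f [-0.3  0.5 -2.2] grip 59.5
t 15.28 d [-0.2108, -0.095, -0.1686] r [-0.185, -0.0, 0.271] rows 6.9
```

View pics/both.png

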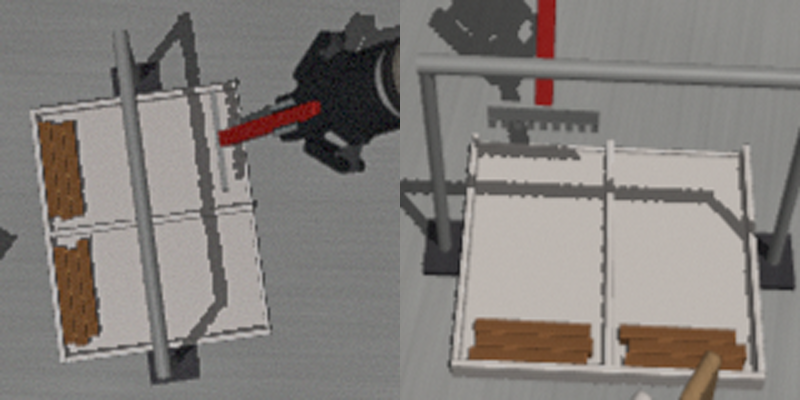

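Each bay now holds a tight, parallel, flat row against its stop: left crop (62,170) and (77,290), right crop bottom (530,340) and (680,347). I return the rake to the point above its rest.

```bash
python3 jog.py '[[-0.211,-0.095,-0.1686,-0.185,0,0.271],[-0.211,-0.095,-0.1686,-0.185,0,0.271],[-0.211,-0.095,-0.1686,-0.185,0,0.271],[-0.211,-0.095,-0.1686,-0.185,0,0.271],[-0.211,-0.095,-0.1686,-0.185,0,0.271],[-0.211,-0.095,-0.1686,-0.185,0,0.271],[-0.211,-0.095,-0.1686,-0.185,0,0.271],[-0.211,-0.095,-0.1686,-0.185,0,0.271],[-0.211,-0.095,-0.1686,-0.185,0,0.271],[-0.211,-0.095,-0.1686,-0.185,0,0.271],[-0.211,-0.095,-0.1686,-0.185,0,0.271],[-0.211,-0.095,-0.1686,-0.185,0,0.271]]'
python3 - <<'E'
from h import *
goto(GP+[0,0,.01],GR); goto(GP+[0,0,.002],GR)
E
```

```text
time: 16.38
tool_pos: [0.5724, -0.2846, 0.2051]
tool_rot: [[0.138, 0.986, 0.092], [0.806, -0.166, 0.569], [0.576, -0.004, -0.818]]
contact_force: [0.2, -0.1, -2.0]
gripper_width: 0.177
grasp_force: 59.7
t 16.38 d [-0.0405, 0.001, 0.0554] r [-0.004, -0.001, 0.0] rows 1.6
t 16.38 d [-0.0451, 0.0011, 0.0619] r [-0.004, -0.001, 0.0] rows 1.8
```

```bash
python3 jog.py '[[-0.014,0.001,0.018,-0.004,0,0],[-0.028,0.001,0.037,-0.004,0,0],[-0.036,0.001,0.049,-0.004,0,0],[-0.0405,0.001,0.0554,-0.004,0,0],[-0.0405,0.001,0.0554,-0.004,0,0],[-0.0405,0.001,0.0554,-0.004,0,0],[-0.0405,0.001,0.0554,-0.004,0,0]]'
python3 - <<'E'
from h import *
goto(GP+[0,0,.001],GR)
E
```

```text
time: 16.97
tool_pos: [0.5734, -0.2887, 0.1382]
tool_rot: [[0.139, 0.985, 0.1], [0.807, -0.171, 0.565], [0.574, 0.002, -0.819]]
contact_force: [0.2, 0.3, -0.3]
gripper_width: 0.179
grasp_force: 59.6
t 16.97 d [-0.0041, -0.001, 0.0102] r [0.004, 0.001, -0.001] rows 0.3
```

```bash
python3 jog.py '[[-0.0015,-0.001,0.003,0.004,0,0],[-0.0028,-0.001,0.007,0.004,0,0],[-0.0041,-0.001,0.0100,0.004,0,0],[-0.0041,-0.001,0.0100,0.004,0,0],[-0.0041,-0.001,0.0100,0.004,0,0],[-0.0041,-0.001,0.0100,0.004,0,0]]'
python3 - <<'E'
from h import *
goto(GP,GR)
E
```

```text
time: 17.47
tool_pos: [0.5723, -0.2857, 0.1265]
tool_rot: [[0.14, 0.986, 0.095], [0.806, -0.169, 0.567], [0.575, -0.003, -0.818]]
contact_force: [-0.0, 0.3, 0.2]
gripper_width: 0.179
grasp_force: 59.8
t 17.47 d [-0.0001, 0.0006, -0.0001] r [-0.001, 0.0, -0.002] rows 0.0
```

The tool is back at the grasp pose and the rake's weight is on the rest, so I open and withdraw along the handle.

```bash
python3 jog.py '[[0,0,0,0,0,0],[0,0,0,0,0,0],[0,0,0,0,0,0],[0,0,0,0,0,0],[0,0,0,0,0,0],[0,0,0,0,0,0],[0,0,0,0,0,0],[0,0,0,0,0,0],[0,0,0,0,0,0],[0,0,0,0,0,0]]' 1.0
python3 jog.py '[[0,0,-0.015,0,0,0],[0,0,-0.035,0,0,0],[0,0,-0.06,0,0,0],[0,0,-0.09,0,0,0],[0,0,-0.12,0,0,0],[0,0,-0.12,0,0,0],[0,0,-0.12,0,0,0],[0,0,-0.12,0,0,0],[0,0,-0.12,0,0,0],[0,0,-0.12,0,0,0]]'
python3 - <<'E'
from h import *
a=cam.capture("top")["img"][210:300,390:500]; b=cam.capture("side")["img"][90:200,290:400]
cv2.imwrite("pics/end.png",np.hstack([cv2.resize(x,(400,400),interpolation=2) for x in(a,b)])[...,::-1])
E
```

```text
time: 18.3
tool_pos: [0.5719, -0.2862, 0.1261]
tool_rot: [[0.141, 0.986, 0.094], [0.806, -0.169, 0.567], [0.574, -0.004, -0.819]]
contact_force: [0.2, -0.7, 0.5]
gripper_width: 0.997
grasp_force: 0.0
time: 19.13
tool_pos: [0.5603, -0.3527, 0.2229]
tool_rot: [[0.141, 0.986, 0.091], [0.805, -0.167, 0.569], [0.576, -0.006, -0.817]]
contact_force: [0.3, -0.2, -1.0]
gripper_width: 1.0
grasp_force: 0.0
```

View pics/end.png

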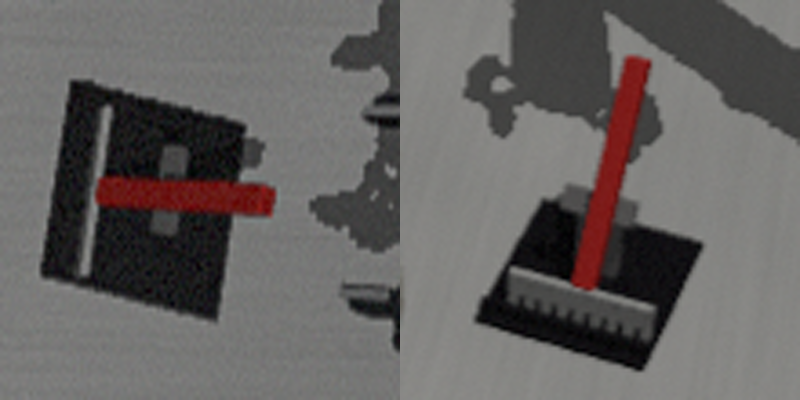

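The rake stands in its rest almost as it started (head from (107,105) to (83,275), handle on the bar), and the gripper is clear of it.

```bash
python3 -c "
from workcell import env, cam, workorder
print(workorder.close_job())"
```

```text
the job is handed in; nothing more can be done
None
```

The job is handed in at about 19 s: both bays' sticks look packed flat and parallel against the stop, and the rake is back in its rest, released. The hand-in call gave no verdict.

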